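# Stopper the sample vial and hold the shaker carrier's plate down on its dowel

### The arm

A 6-joint arm with a two-finger parallel gripper is mounted at the origin on a cart in front of the work surface, level with it; the furniture and walls round the work are solid. World frame = base frame: x ahead of the robot, y to its left, z up, the work surface at z = 0. Lengths are in m, angles in rad, forces in N, time in s.
With the tool pointing down it reaches from about 0.275 to 0.875 m from the base axis. Payload 12.5 kg.
Tool frame: the origin (TCP) lies at the very end of the fingers, on their centre line; the grasp point (between the pads) lies 19 mm behind it; z points along the fingers, y is the line along which they close (so a half turn about z gives the same grasp; the last joint's range is limited). The gripper opens to 85 mm and grips with 20 to 120 N. Pads are 22 mm wide; open, the fingers measure 114 mm over their backs; the gripper's body (76 mm by 85 mm) begins 54 mm behind the grasp point. The pads swing forward as they close: fully open they stand 13 mm farther back than shut.
Start: joints at [-1.207, 0.351, 1.652, -0, 1.139, -0.085], TCP at [0.239, -0.496, 0.231] pointing down, gripper open.
Joint ranges: [-2.75, 2.75], [-0.79, 2.1], [0.01, 2.65], [-1.57, 4.71], [0.07, 3.14], [-2.87, 2.87]. Speed limits (rad/s): [2.22, 2.22, 2.79, 3.14, 3.14, 3.14].

### API

Orientations are given as a unit quaternion [x, y, z, w].
In Python, from station import env gives the robot as it stands.
- The arm moves only by the tool play_rows, never from a script. Its argument "series" is a list of rows, each an object with "dp": the shift along the tool's x, y, z in cm, a list of three; "spin": the turn about the tool's z in degrees; "fingers": the closure in counts, from 0 (fully open) to 255 (shut). In form: [{"dp": [dx, dy, dz], "spin": spin, "fingers": fingers}, ...]. A call has 1 to 8 rows; each row shifts and turns the commanded pose from where the row before left it, along the tool's axes as they then stand; what a row does not reach is not made up. A row lasts 1/10 s, in which the tool goes at most 50 mm and 8.59 degrees, less where a joint would pass 70% of its speed; a pose out of reach is approached as far as the arm can. A call is refused whole if a number of a shift passes 5 or a number of a turn 8.59, either way. A call with a gripper value outside its range is refused whole. The fingers move at their own pace and stop on an object; the grip force is fixed at half the most. Time passes only in rows, so rows that do not move let the fingers close. It gives the time, the measured TCP pose, the force, the opening and the grip force at its end, in the units of the state.
- env.state(): the state, without advancing time (a new reading comes with each control period).
- env.capture(name): name is "scene" or "top" or "wrist"; returns a dict with "img" (384x512x3 uint8, blue, green, red), "depth" (384x512 float32, m along the optical axis (not along the pixel's ray), 0 where there is no reading), "fx", "fy", "cx", "cy" (pixels), "extrinsics" (4x4, takes a point from world to camera coordinates). Camera axes: x right, y down, z forward; pixel columns grow to the right and rows downward; lengths in m; the calibration is good to about 2 mm. A picture is of the moment at which its call begins.
- env.hand_in(): hands the job in; it is judged then, once.
The state is a dict: "time_s": time; "qpos": joint angles; "joint_velocities": joint speeds; "joint_efforts": joint torques, N m; "position": TCP position; "eef_rot": TCP orientation; "wrist_force": force on the tool from outside, world axes, zero at the start; "ft_torque": the same for the moment, N m; "finger_gap": finger opening in m; "grasp_force": force on a finger pad.
Only numpy, scipy, OpenCV 4.12 (cv2) and the standard library are available. Lean on these libraries where they do the work, as an engineer would, in place of code of your own. Each camera call takes 0.05 s, during which the arm holds its last target. There are 200 camera calls.

### The job

Make the sample in the shaker carrier ready for clamping: put the white tapered stopper fully home and upright in the mouth of the glass vial in the metal block and let go of it. Then take the hold-down plate by its handle, bring it over the block with its window round the stopper, slide it over the locating pin until it drops on, and press it down against the sprung pad until it lies flat on the block. Finish while still holding the plate pressed down; do not let go of it, and leave the amber bottle, tape roll and loose vial where they are.

Things in the scene. Friction and masses are not known exactly. Their poses are not given: they have to be found in the camera images.
- carrier: fixed aluminium block, 80 (x) x 150 (y) x 45 mm high, level; origin at the centre of its underside, on the worktop; z up. A glass vial sits in it at y = +45 mm, a sprung round black pad in the middle, an upright steel locating pin at y = -50 mm
- vial_mouth (a point): centre of the vial's open mouth, at the height of its rim, 3 mm above the block's top (48 mm above the worktop); bore about 22 mm diameter, straight, 34 mm deep; outside diameter 30 mm
- pin_foot (a point): foot of the locating pin, on its axis at the height of the block's top face (45 mm above the worktop); the pin is 12 mm in diameter and stands 10 mm above this point, its tip chamfered by 1.5 mm; axes as the block's
- pad (a joint): how far the sprung pad is pressed down, m: 0 = free, its top 4 mm above the block's top face (pad 32 mm diameter, at the block's centre); 0.004 = flush with the block's top. It resists with about 5 N at 0 and 10 N at 0.004 and springs back when let go; the plate's own weight does not press it
- stopper: loose white plastic stopper standing upright on its small end, 46 mm high, 30 g; origin at the centre of that end; z up. Tapered plug 16 mm diameter at the foot, 19 mm at 18 mm height; then a collar 28 mm in diameter from 18 to 22 mm, which comes to rest on the vial's rim; then a round grip 24 mm in diameter from 22 to 46 mm
- stopper_collar (a point): on the stopper's axis, at the underside of its collar, 18 mm above its foot
- plate: loose grey plastic hold-down plate lying flat, 64 (x) x 150 (y) x 14 mm, about 0.22 kg; origin at the centre of its underside; z up. Upright bar handle in the middle, 16 mm thick (x), 36 long (y), from 14 to 54 mm above the underside. Round window through it at y = +45 mm, 44 mm diameter. Fits with its axes along the block's: window round the stopper, handle over the pad
- plate_hole (a point): centre of the mouth of the plate's round blind hole, in its underside at the plate's y = -50 mm, 14 mm diameter, 11.5 mm deep, not seen from above; it goes on the pin
- amber_bottle: bystander: amber glass bottle with a black cap, standing, 56 mm diameter, 109 mm high; origin at the centre of its underside
- tape_roll: bystander: roll of tape lying flat, 72 mm diameter, 19 mm high; origin at the centre of its underside
- vial_13: bystander: capped clear vial standing, 24 mm diameter, 51 mm high; origin at the centre of its underside

How it is judged:
By the outcome, as a careful person would: the job done as asked, in the order asked, and still so for the second after the job is handed in, while the arm keeps its last pose, push and grip.
It also fails if it takes over 67 s, if anything falls off the work surface, if the arm or the gripper's body presses on something with over 40 N, if the wrist force passes 120 N, or if a joint passes its speed limit or range.

## Working session

There is one attempt and no reset: what is moved stays moved. The work goes in short steps, Python scripts to look and compute and a tool call to move; the robot and the scene stay as the last step left them, time stands still between calls to the robot, and variables do not carry over. Pictures are saved under pics/ and viewed, at most 10 in all, crops included, and the job is handed in when it is done.

Besides the shell and the picture viewer there is one more tool, called as name(argument=value, ...) on one line, values as JSON. play_rows: Moves the arm, as the interface text tells. Its arguments: {"type":"object","properties":{"series":{"type":"array"}},"required":["series"]}

```bash
mkdir -p pics
cat > h.py <<'E'
import numpy as np, cv2
from station import env
def pts(c):
    d=c["depth"];v,u=np.mgrid[:d.shape[0],:d.shape[1]]
    P=np.stack([(u-c["cx"])/c["fx"]*d,(v-c["cy"])/c["fy"]*d,d],-1)
    E=np.array(c["extrinsics"]);return (P-E[:3,3])@E[:3,:3]
def ray(c,u,v,z):
    E=np.array(c["extrinsics"]);R=E[:3,:3];o=-R.T@E[:3,3]
    d=R.T@np.array([(u-c["cx"])/c["fx"],(v-c["cy"])/c["fy"],1]);return o+d*(z-o[2])/d[2]
E
python3 - <<'E'
from h import *
a=env.capture("top");b=env.capture("scene")
cv2.imwrite("pics/top.png",a["img"]);cv2.imwrite("pics/scene.png",b["img"])
import pickle;pickle.dump((a,b),open("c0.pkl","wb"))
for c in(a,b):
  print(c["fx"],np.round(c["extrinsics"],3).tolist())
print(env.state())
E
```

```text
385.96771077651175 [[-0.012, -1.0, 0.014, -0.01], [-0.992, 0.01, -0.126, 0.561], [0.125, -0.016, -0.992, 1.098], [0.0, 0.0, 0.0, 1.0]]
375.05788748992165 [[-0.885, -0.466, 0.009, 0.481], [-0.233, 0.427, -0.874, 0.189], [0.403, -0.775, -0.486, 0.958], [0.0, 0.0, 0.0, 1.0]]
{'time_s': 0.1, 'qpos': array([-1.20660148e+00,  3.51238808e-01,  1.65237585e+00,  3.52085395e-05,
        1.13905699e+00, -8.46419246e-02]), 'joint_velocities': array([ 0.00150542, -0.00272516, -0.00258983, -0.00115306,  0.00014948,
       -0.00178733]), 'joint_efforts': array([ 1.67803639e-03, -5.06823277e+01, -2.91873533e+01, -6.36196341e-05,
        2.63148366e-03,  8.19125461e-06]), 'position': array([ 0.23855914, -0.49524209,  0.23077534]), 'eef_rot': array([ 9.74925204e-01,  2.22532146e-01, -5.93342778e-05, -5.36459737e-04]), 'wrist_force': array([ 0.27735713, -0.90036942, -0.1741988 ]), 'ft_torque': array([ 0.0236063 , -0.01550254,  0.01578529]), 'grasp_force': 0.0, 'finger_gap': 0.08545474362557993}
```

View pics/top.png

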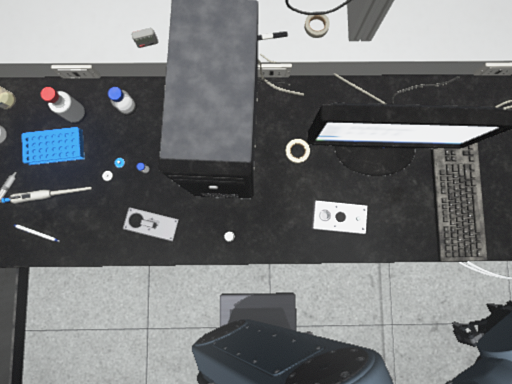

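View pics/scene.png

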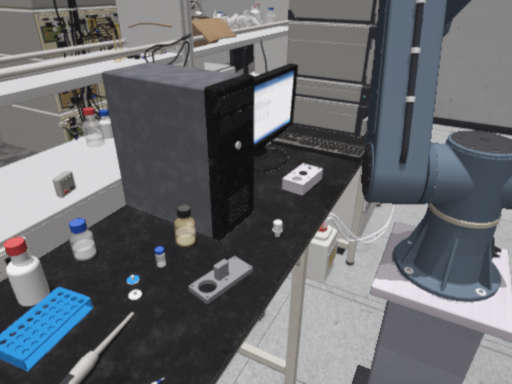

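The top view shows the carrier at about (340,217), the plate at (152,223) with its window to the left, and the stopper at (229,237). The tape roll is at (297,150). In the scene view the amber bottle is at (185,225) and the vial at (160,257).

Run:
```python
from h import *
import pickle
a,b=pickle.load(open("c0.pkl","rb"))
P=pts(a)
for n,(u0,u1,v0,v1,zl,zh) in dict(carrier=(300,380,190,245,.035,.07),plate=(110,190,195,250,.008,.02),handle=(110,190,195,250,.045,.08),stop=(215,245,225,250,.03,.07)).items():
    Q=P[v0:v1,u0:u1].reshape(-1,3);im=a["img"][v0:v1,u0:u1].reshape(-1,3)
    m=(Q[:,2]>zl)&(Q[:,2]<zh)
    Q=Q[m]
    r=cv2.minAreaRect(Q[:,:2].astype(np.float32)*1000);print(n,m.sum(),np.median(Q[:,2]),r,cv2.boxPoints(r).round().tolist())
# dark circles/window
g=cv2.cvtColor(a["img"],cv2.COLOR_BGR2GRAY)
crop=np.hstack([cv2.resize(g[190:250,x:x+80],None,fx=5,fy=5,interpolation=cv2.INTER_CUBIC) for x in(110,300)])
cv2.imwrite("pics/crop.png",crop)
Q=P.reshape(-1,3);
for u,v in[(210,185),(250,185),(210,80),(250,80),(180,160),(350,140),(330,125),(500,140),(297,140),(141,167)]:print(u,v,P[v,u].round(3))
Pb=pts(b)
for u,v in[(184,213),(185,230),(160,250),(160,262)]:print('b',u,v,Pb[v,u].round(3))
```

```text
carrier 1385 0.04484179048584011 ((485.6241149902344, -241.26158142089844), (151.087646484375, 80.2757797241211), 83.81517791748047) [[438.0, -312.0], [517.0, -321.0], [534.0, -170.0], [454.0, -162.0]]
plate 880 0.013696726000925547 ((478.1390686035156, 313.9276123046875), (153.3679962158203, 75.28766632080078), 75.2090835571289) [[422.0, 249.0], [495.0, 230.0], [534.0, 378.0], [461.0, 398.0]]
handle 73 0.053284286445807086 ((472.45672607421875, 313.5279235839844), (37.00209426879883, 15.112067222595215), 75.38601684570312) [[460.0, 298.0], [475.0, 294.0], [484.0, 330.0], [470.0, 333.0]]
stop 57 0.045399082158177784 ((432.7998962402344, 81.68711853027344), (21.765422821044922, 22.9251708984375), 63.01511001586914) [[418.0, 77.0], [438.0, 67.0], [448.0, 86.0], [428.0, 97.0]]
210 185 [0.548 0.109 0.27 ]
250 185 [0.546 0.016 0.279]
210 80 [0.739 0.092 0.419]
250 80 [0.739 0.012 0.418]
180 160 [0.575 0.149 0.424]
350 140 [ 0.695 -0.262  0.109]
330 125 [ 0.691 -0.177  0.264]
500 140 [ 0.721 -0.759 -0.002]
297 140 [ 0.72  -0.124  0.018]
141 167 [0.635 0.336 0.051]
b 184 213 [0.632 0.239 0.102]
b 185 230 [0.625 0.25  0.058]
b 160 250 [0.633 0.34  0.051]
b 160 262 [0.634 0.346 0.017]
```

View pics/crop.png

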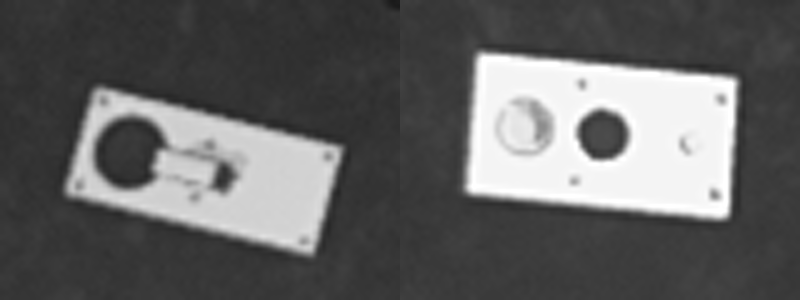

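The crop shows the plate's window to the left and its hole end to the right, so it sits along +y. On the block the vial is at left (525,125), the pad at (603,135) and the pin at (690,143). Next I turn the tool and move over to the stopper.

play_rows(series=[{"dp":[0,0,0],"spin":-8.3,"fingers":0},{"dp":[0,0,0],"spin":-8.3,"fingers":0},{"dp":[0,0,0],"spin":-8.3,"fingers":0},{"dp":[0,0,0],"spin":-8.3,"fingers":0},{"dp":[0,0,0],"spin":-8.3,"fingers":0},{"dp":[0,0,0],"spin":-8.3,"fingers":0},{"dp":[0,0,0],"spin":-8.3,"fingers":0}])

```text
time_s: 0.8
position: [0.2386, -0.4953, 0.2309]
eef_rot: [0.742, 0.67, 0.0, -0.0]
wrist_force: [-0.2, 0.3, -0.2]
finger_gap: 0.0854
grasp_force: 0.0
```

play_rows(series=[{"dp":[3.7,0.82,0.3],"spin":0,"fingers":0},{"dp":[3.7,0.82,0.3],"spin":0,"fingers":0},{"dp":[3.7,0.82,0.3],"spin":0,"fingers":0},{"dp":[3.7,0.82,0.3],"spin":0,"fingers":0},{"dp":[3.7,0.82,0.3],"spin":0,"fingers":0},{"dp":[3.7,0.82,0.3],"spin":0,"fingers":0},{"dp":[3.7,0.82,0.3],"spin":0,"fingers":0},{"dp":[3.7,0.82,0.3],"spin":0,"fingers":0}])

```text
time_s: 1.6
position: [0.3359, -0.2068, 0.2071]
eef_rot: [0.744, 0.668, 0.0, -0.0]
wrist_force: [0.8, -0.4, 1.1]
finger_gap: 0.0853
grasp_force: 0.0
```

play_rows(series=[{"dp":[3.7,0.82,0.3],"spin":0,"fingers":0},{"dp":[3.7,0.82,0.3],"spin":0,"fingers":0},{"dp":[3.7,0.82,0.3],"spin":0,"fingers":0},{"dp":[3.7,0.82,0.3],"spin":0,"fingers":0},{"dp":[3.7,0.82,0.3],"spin":0,"fingers":0},{"dp":[3.7,0.82,0.3],"spin":0,"fingers":0},{"dp":[3.7,0.82,0.3],"spin":0,"fingers":0},{"dp":[3.7,0.82,0.3],"spin":0,"fingers":0}])

```text
time_s: 2.4
position: [0.433, 0.0806, 0.1831]
eef_rot: [0.744, 0.668, -0.0, -0.0]
wrist_force: [0.0, -0.8, 0.2]
finger_gap: 0.0853
grasp_force: 0.0
```

```bash
cat >> h.py <<'E'
from scipy.spatial.transform import Rotation as Ro
def go(t,yaw=None):
    s=env.state();R=Ro.from_quat(s["eef_rot"]).as_matrix();d=R.T@(np.array(t)-s["position"])*100
    y=np.degrees(np.arctan2(R[1,0],R[0,0]));print("pos",s["position"].round(4),"yaw",y.round(2),"dp",d.round(2),"spin",None if yaw is None else round(y-yaw,2),"t",round(s["time_s"],1),"F",s["wrist_force"].round(1),"gap",round(s["finger_gap"],4))
E
python3 - <<'E'
from h import *
c=env.capture("wrist");cv2.imwrite("pics/w1.png",c["img"]);P=pts(c)
m=(P[...,2]>.041)&(P[...,2]<.05)&(np.hypot(P[...,0]-.433,P[...,1]-.082)<.03)
Q=P[m];print(m.sum(),Q.mean(0),cv2.minEnclosingCircle(Q[:,:2].astype(np.float32)*1000))
go([.433,.082,.10],83.8)
E
```

```text
430 [0.43238138 0.08259605 0.04640904] ((432.2236328125, 82.01564025878906), 12.618741035461426)
pos [0.4342 0.084  0.1828] yaw 83.88 dp [-0.23 -0.1   8.28] spin 0.08 t 2.5 F [-1.5  1.  -0.7] gap 0.0856
```

View pics/w1.png

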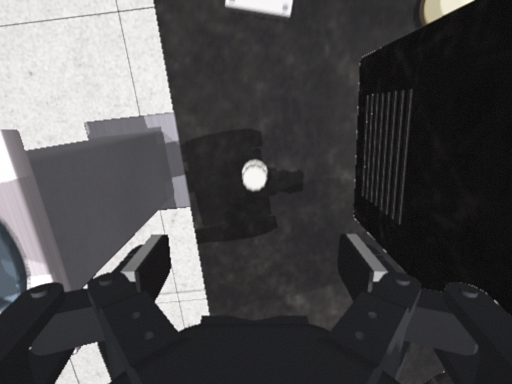

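The wrist picture shows the stopper at (255,175), upright and clear of the tower. I descend and grip its upper grip.

play_rows(series=[{"dp":[-0.2,-0.2,4],"spin":0,"fingers":0},{"dp":[0,0,4],"spin":0,"fingers":0},{"dp":[0,0,4],"spin":0,"fingers":0},{"dp":[0,0,2],"spin":0,"fingers":0},{"dp":[0,0,1.9],"spin":0,"fingers":0},{"dp":[0,0,0],"spin":0,"fingers":0},{"dp":[0,0,0],"spin":0,"fingers":100},{"dp":[0,0,0],"spin":0,"fingers":255}])

```text
time_s: 3.25
position: [0.4312, 0.0772, 0.0252]
eef_rot: [0.744, 0.668, 0.001, 0.0]
wrist_force: [0.3, -0.6, 0.2]
finger_gap: 0.0589
grasp_force: 0.0
```

play_rows(series=[{"dp":[0,0,0],"spin":0,"fingers":255},{"dp":[0,0,0],"spin":0,"fingers":255},{"dp":[0,0,0],"spin":0,"fingers":255},{"dp":[0,0,0],"spin":0,"fingers":255},{"dp":[0,0,0],"spin":0,"fingers":255},{"dp":[0,0,0],"spin":0,"fingers":255}])

```text
time_s: 3.85
position: [0.4312, 0.0772, 0.025]
eef_rot: [0.744, 0.668, 0.0, 0.0]
wrist_force: [-0.5, 0.7, 7.4]
finger_gap: 0.0217
grasp_force: 58.2
```

play_rows(series=[{"dp":[0,0,-2],"spin":0,"fingers":255},{"dp":[0,0,-4],"spin":0,"fingers":255},{"dp":[0,0,-5],"spin":0,"fingers":255},{"dp":[0,0,-4],"spin":0,"fingers":255},{"dp":[0,0,0],"spin":0,"fingers":255}])

```text
time_s: 4.35
position: [0.433, 0.0773, 0.1792]
eef_rot: [0.744, 0.668, 0.003, 0.003]
wrist_force: [-0.1, 0.4, -0.6]
finger_gap: 0.022
grasp_force: 58.8
```

Run:
```python
from h import *
go([.4905,-.1965,.16],83.8)
c=env.capture("wrist");cv2.imwrite("pics/w2.png",c["img"])
s=env.capture("scene");P=pts(s);pickle=__import__("pickle");pickle.dump((c,s),open("c2.pkl","wb"))
g=env.state()["position"];E=np.array(s["extrinsics"]);q=E[:3,:3]@g+E[:3,3];u,v=int(q[0]/q[2]*s["fx"]+s["cx"]),int(q[1]/q[2]*s["fy"]+s["cy"]);print(u,v)
cv2.imwrite("pics/s2.png",np.hstack([c["img"][160:384,120:400],cv2.resize(s["img"][v-35:v+21,u-35:u+35],(280,224))]))
```

```text
pos [0.433  0.0773 0.1792] yaw 83.82 dp [-26.61   8.65   1.95] spin 0.02 t 4.3 F [-0.1  0.4 -0.6] gap 0.022
281 180
```

View pics/s2.png

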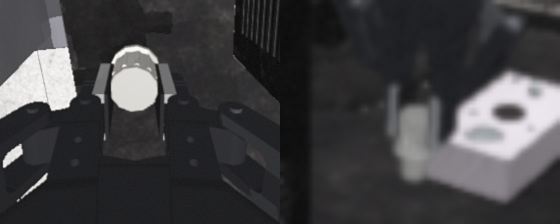

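The wrist crop shows the stopper held between the pads, top disc at about (135,88) and ahead of the pad centre. The scene crop shows it upright. I measure its offset in the hand and the vial mouth.

Run:
```python
from h import *
import pickle
c,s=pickle.load(open("c2.pkl","rb"));st=env.state()
R=Ro.from_quat(st["eef_rot"]).as_matrix()
for n,cc in(("w",c),("s",s)):
    P=(pts(cc)-st["position"])@R
    w=cc["img"].min(-1)>110
    m=w&(abs(P[...,0])<.04)&(abs(P[...,1])<.02)&(P[...,2]>-.04)&(P[...,2]<.05)
    Q=P[m]*1000;print(n,m.sum(),np.percentile(Q,[2,25,50,75,98],axis=0).round(1).tolist())
    if n=="w":
        for z in(-24,-20,-16,5):
            T=Q[abs(Q[:,2]-z)<2.5]
            if len(T)>20:print(z,len(T),cv2.minEnclosingCircle(T[:,:2].astype(np.float32)),np.median(T[:,2]))
# vial mouth, pad, pin in top image
a,_=pickle.load(open("c0.pkl","rb"));g=cv2.cvtColor(a["img"],cv2.COLOR_BGR2GRAY)
sub=g[190:250,300:380]
_,m=cv2.threshold(sub,75,255,cv2.THRESH_BINARY_INV)
n,l,S,C=cv2.connectedComponentsWithStats(m)
for i in range(1,n):
    if 20<S[i,4]<400:print("pad?",S[i],ray(a,C[i][0]+300,C[i][1]+190,.049))
print("vial",ray(a,300+(525-400)/5,190+125/5,.046),"pin",ray(a,300+(688-400)/5,190+143/5,.055))
```

```text
w 3048 [[-4.6, -14.4, -36.8], [4.6, -4.2, -26.3], [11.3, 1.7, -25.6], [14.0, 7.5, -18.6], [17.5, 17.7, -1.2]]
-24 1570 ((10.168187141418457, 1.5940074920654297), 17.239097595214844) -25.746303397722663
-20 246 ((8.814953804016113, 1.6319893598556519), 17.34223175048828) -20.191982897943547
-16 213 ((8.80152416229248, 1.5455026626586914), 17.27663230895996) -15.927990103408163
s 134 [[-2.5, -14.6, -22.7], [9.5, -6.0, -18.0], [12.3, -2.0, -6.6], [15.0, 3.1, 3.4], [17.4, 10.9, 20.6]]
pad? [36 23  9  8 58] [ 0.48478673 -0.23937555  0.049     ]
vial [ 0.48967383 -0.1965063   0.046     ] pin [ 0.47776159 -0.28835756  0.055     ]
```

play_rows(series=[{"dp":[-3.39,1.08,0.6],"spin":0,"fingers":255},{"dp":[-3.39,1.08,0.6],"spin":0,"fingers":255},{"dp":[-3.39,1.08,0.6],"spin":0,"fingers":255},{"dp":[-3.39,1.08,0.6],"spin":0,"fingers":255},{"dp":[-3.39,1.08,0.6],"spin":0,"fingers":255},{"dp":[-3.39,1.08,0.6],"spin":0,"fingers":255},{"dp":[-3.39,1.08,0.6],"spin":0,"fingers":255},{"dp":[-3.39,1.08,0.6],"spin":0,"fingers":255}])

```text
time_s: 5.25
position: [0.4865, -0.2029, 0.1243]
eef_rot: [0.744, 0.668, -0.001, -0.001]
wrist_force: [-0.3, 0.5, 0.2]
finger_gap: 0.0219
grasp_force: 58.8
```

play_rows(series=[{"dp":[0,0,0],"spin":0,"fingers":255},{"dp":[0,0,0],"spin":0,"fingers":255}])

```text
time_s: 5.45
position: [0.4864, -0.2017, 0.1246]
eef_rot: [0.745, 0.667, -0.001, -0.002]
wrist_force: [0.2, 1.0, 0.0]
finger_gap: 0.022
grasp_force: 58.8
```

Run:
```python
from h import *
import pickle
c=env.capture("wrist");s=env.capture("scene");t=env.capture("top");pickle.dump((c,s,t,env.state()),open("c3.pkl","wb"))
go([.4896,-.2018,.09],83.8)
a=c["img"];q=s["img"][150:210,270:350]
im=np.hstack([a,np.vstack([cv2.resize(q,(256,192)),cv2.resize(t["img"][190:250,300:380],(256,192))])])
cv2.imwrite("pics/m3.png",im)
P=pts(c);R=Ro.from_quat(env.state()["eef_rot"]).as_matrix()
# block top plane rect and stopper in same view
T=(P-env.state()["position"])@R*1000
m=(abs(T[...,0]-5)<20)&(abs(T[...,1])<11)&(abs(T[...,2]+25)<2)
print("top",np.percentile(T[m],[1,5,50,95,99],axis=0).round(1).tolist())
B=P[(abs(P[...,2]-.045)<.003)&(c["img"].min(-1)>100)];r=cv2.minAreaRect(B[:,:2].astype(np.float32)*1000);print(r)
```

```text
pos [ 0.4869 -0.2007  0.1258] yaw 83.87 dp [-0.08  0.28  3.58] spin 0.07 t 5.6 F [ 0.5  0.6 -0.7] gap 0.0218
top [[-12.1, 9.9, -26.9], [-9.2, 10.0, -26.9], [-0.9, 10.0, -25.2], [10.2, 10.6, -23.3], [10.4, 10.7, -23.1]]
((484.1636657714844, -241.48910522460938), (150.63687133789062, 80.19618225097656), 83.63462829589844)
```

View pics/m3.png

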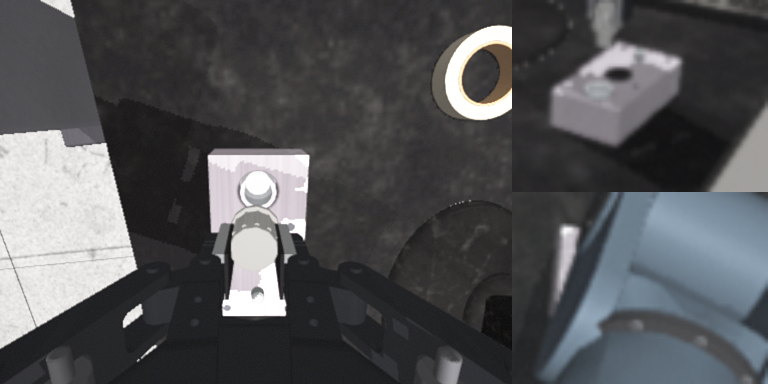

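The left panel shows the vial mouth at about (258,190) and the stopper top at about (254,242). The scene panel shows the stopper hanging upright. Fitting circles to both in this one view gives the relative offset.

Run:
```python
from h import *
import pickle
c,s,t,st=pickle.load(open("c3.pkl","rb"))
g=cv2.cvtColor(c["img"],cv2.COLOR_BGR2GRAY);G=cv2.resize(g,None,fx=4,fy=4,interpolation=cv2.INTER_CUBIC)
for n,(u0,u1,v0,v1,r0,r1) in dict(top=(222,286,205,280,20,28),vial=(232,285,162,215,14,24)).items():
    h=cv2.HoughCircles(G[v0*4:v1*4,u0*4:u1*4],cv2.HOUGH_GRADIENT,1,8,param1=80,param2=15,minRadius=r0*4,maxRadius=r1*4)
    for k in h[0][:4]:
        u,v,r=k[0]/4+u0,k[1]/4+v0,k[2]/4
        z=.048 if n=="vial" else st["position"][2]+.0255
        p=ray(c,u,v,z);print(n,u,v,r,p.round(4),"radius mm",1000*np.linalg.norm(ray(c,u+r,v,z)-p))
print(st["position"])
out=np.hstack([G[162*4:215*4,230*4:290*4],cv2.resize(G[205*4:280*4,222*4:292*4],(280,212))])if 0 else cv2.resize(G[155*4:280*4,215*4:295*4],(384,600))
cv2.imwrite("pics/z3.png",out)
```

```text
top 254.125 250.875 23.45 [ 0.4869 -0.1955  0.1513] radius mm 10.74029273697379
top 254.625 246.375 23.975 [ 0.4873 -0.1932  0.1513] radius mm 10.92937654728463
top 255.125 231.375 24.55 [ 0.4884 -0.1859  0.1513] radius mm 11.020243476522637
top 255.875 234.375 27.575 [ 0.4885 -0.1874  0.1513] radius mm 12.415232525193392
vial 258.125 191.125 20.2 [ 0.4897 -0.1963  0.048 ] radius mm 16.40906273250147
vial 260.375 188.125 18.05 [ 0.4918 -0.194   0.048 ] radius mm 14.619127048913517
vial 257.125 193.125 22.2 [ 0.4888 -0.1979  0.048 ] radius mm 18.069076222023632
vial 255.625 190.125 19.125 [ 0.4878 -0.1952  0.048 ] radius mm 15.521981793791614
[ 0.48690857 -0.20073135  0.12579702]
```

View pics/z3.png

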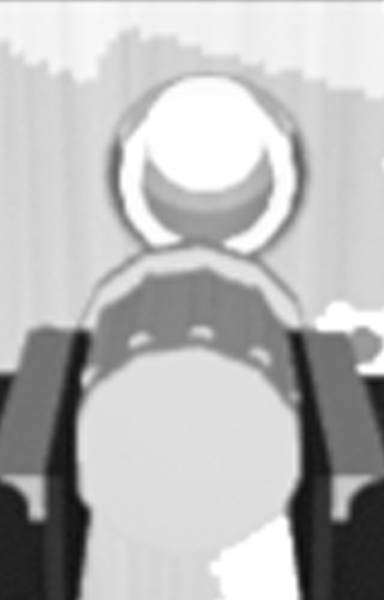

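In the crop the vial rim is centred at (206,173) and the stopper top at (188,450). The stopper needs to move about 2.6 mm along tool y and −1.2 mm along x.

play_rows(series=[{"dp":[-0.12,0.26,0],"spin":0,"fingers":255},{"dp":[0,0,1.5],"spin":0,"fingers":255},{"dp":[0,0,1.5],"spin":0,"fingers":255},{"dp":[0,0,1.5],"spin":0,"fingers":255},{"dp":[0,0,0.7],"spin":0,"fingers":255},{"dp":[0,0,0.7],"spin":0,"fingers":255},{"dp":[0,0,0],"spin":0,"fingers":255},{"dp":[0,0,0],"spin":0,"fingers":255}])

```text
time_s: 6.4
position: [0.49, -0.2033, 0.0677]
eef_rot: [0.744, 0.668, 0.0, 0.0]
wrist_force: [-0.8, 0.7, -0.9]
finger_gap: 0.0222
grasp_force: 58.8
```

play_rows(series=[{"dp":[0,0,0.4],"spin":0,"fingers":255},{"dp":[0,0,0.3],"spin":0,"fingers":255},{"dp":[0,0,0.3],"spin":0,"fingers":255},{"dp":[0,0,0],"spin":0,"fingers":255}])

```text
time_s: 6.8
position: [0.4895, -0.2031, 0.0568]
eef_rot: [0.744, 0.668, -0.0, -0.0]
wrist_force: [-1.1, 2.3, -1.1]
finger_gap: 0.0219
grasp_force: 58.8
```

play_rows(series=[{"dp":[0,0,0.3],"spin":0,"fingers":255},{"dp":[0,0,0.2],"spin":0,"fingers":255},{"dp":[0,0,0.1],"spin":0,"fingers":255},{"dp":[0,0,0],"spin":0,"fingers":255}])

```text
time_s: 7.2
position: [0.49, -0.2031, 0.0546]
eef_rot: [0.744, 0.668, 0.0, 0.0]
wrist_force: [-15.7, 11.1, 50.9]
finger_gap: 0.0221
grasp_force: 64.0
```

play_rows(series=[{"dp":[0,0,-0.3],"spin":0,"fingers":255},{"dp":[0,0,0],"spin":0,"fingers":255},{"dp":[0,0,0],"spin":0,"fingers":255}])

```text
time_s: 7.5
position: [0.4897, -0.203, 0.0551]
eef_rot: [0.744, 0.668, 0.0, -0.0]
wrist_force: [-5.3, 5.0, 15.0]
finger_gap: 0.0223
grasp_force: 60.4
```

Run:
```python
from h import *
import pickle
c=env.capture("wrist");st=env.state();pickle.dump((c,st),open("c4.pkl","wb"));go([.49,-.2,.05],83.8)
R=Ro.from_quat(st["eef_rot"]).as_matrix()
w=c["img"];cv2.imwrite("pics/z4.png",cv2.resize(w[160:310,200:310],None,fx=4,fy=4,interpolation=cv2.INTER_CUBIC))
P=pts(c);print("top z",np.median(P[245:255,248:258,2]))
print("block z",np.median(P[165:180,225:235,2]))
```

```text
pos [ 0.4897 -0.203   0.0551] yaw 83.81 dp [ 0.31 -0.01  0.51] spin 0.01 t 7.5 F [-6.8  5.9 15.2] gap 0.0216
top z 0.07690035229954793
block z 0.0452888108889854
```

View pics/z4.png

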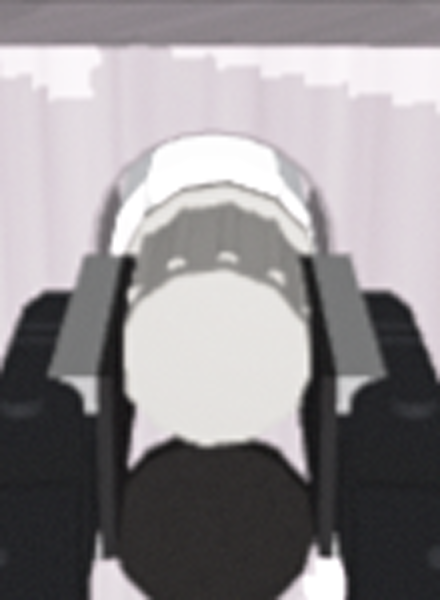

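The stopper's top is at 77 mm, where 76 mm is fully home, and its collar is on the vial. I check centring with a few rays.

Run:
```python
from h import *
import pickle
c,st=pickle.load(open("c4.pkl","rb"))
R=Ro.from_quat(st["eef_rot"]).as_matrix();o=np.array([.490,-.1964,0])
f=lambda x,y,z:((ray(c,200+x/4,160+y/4,z)-o)@R*1000).round(1)[:2]
print("collar front",f(217,183,.052),"L",f(130,290,.052),"R",f(308,290,.052))
print("vial front",f(213,135,.048),"L",f(103,235,.048),"R",f(326,235,.048))
print("disc L,R,front,back",f(124,358,.076),f(308,358,.076),f(217,270,.076),f(217,445,.076))
print(-np.array(c["extrinsics"])[:3,:3].T@np.array(c["extrinsics"])[:3,3])
```

```text
collar front [11.3  0.3] L [ -4.6 -12. ] R [-4.6 13.1]
vial front [17.  -0.3] L [  2.2 -16. ] R [ 2.1 15.9]
disc L,R,front,back [ -2.7 -10.9] [-2.7 11.2] [8.7 0.3] [-14.5   0.2]
[ 0.49683582 -0.13589837  0.19862726]
```

The stopper sits 2–3 mm off towards tool −x, which matches the side force. I lift slightly, centre it and press again.

play_rows(series=[{"dp":[0,0,-0.4],"spin":0,"fingers":255},{"dp":[0,0,0],"spin":0,"fingers":255},{"dp":[0.2,-0.05,0],"spin":0,"fingers":255},{"dp":[0,0,0],"spin":0,"fingers":255},{"dp":[0,0,0],"spin":0,"fingers":255}])

```text
time_s: 8.05
position: [0.4898, -0.2014, 0.0583]
eef_rot: [0.744, 0.668, 0.0, 0.0]
wrist_force: [-0.2, -0.5, -0.4]
finger_gap: 0.0218
grasp_force: 59.0
```

play_rows(series=[{"dp":[0,0,0.2],"spin":0,"fingers":255},{"dp":[0,0,0.2],"spin":0,"fingers":255},{"dp":[0,0,0],"spin":0,"fingers":255},{"dp":[0,0,0],"spin":0,"fingers":255}])

```text
time_s: 8.45
position: [0.4898, -0.2014, 0.0551]
eef_rot: [0.744, 0.668, 0.0, 0.0]
wrist_force: [-3.0, 1.6, 12.6]
finger_gap: 0.0219
grasp_force: 60.1
```

Lateral force is now small. I press a little more, open, then rise.

play_rows(series=[{"dp":[0,0,0.1],"spin":0,"fingers":255},{"dp":[0,0,0],"spin":0,"fingers":255},{"dp":[0,0,0],"spin":0,"fingers":255},{"dp":[0,0,-0.1],"spin":0,"fingers":255},{"dp":[0,0,0],"spin":0,"fingers":120},{"dp":[0,0,0],"spin":0,"fingers":100},{"dp":[0,0,0],"spin":0,"fingers":0},{"dp":[0,0,0],"spin":0,"fingers":0}])

```text
time_s: 9.25
position: [0.4895, -0.2012, 0.0541]
eef_rot: [0.744, 0.668, -0.0, -0.0]
wrist_force: [0.1, 0.3, -0.2]
finger_gap: 0.0785
grasp_force: 0.0
```

play_rows(series=[{"dp":[0,0,-1],"spin":0,"fingers":0},{"dp":[0,0,-3],"spin":0,"fingers":0},{"dp":[0,0,-4],"spin":0,"fingers":0},{"dp":[0,0,-4],"spin":0,"fingers":0},{"dp":[0,0,-3],"spin":0,"fingers":0},{"dp":[0,0,0],"spin":0,"fingers":0},{"dp":[0,0,0],"spin":0,"fingers":0}])

```text
time_s: 9.95
position: [0.4895, -0.2012, 0.2049]
eef_rot: [0.744, 0.668, 0.0, 0.001]
wrist_force: [-0.4, -0.8, -0.9]
finger_gap: 0.0856
grasp_force: 0.0
```

Run:
```python
from h import *
import pickle
c=env.capture("wrist");s=env.capture("scene");st=env.state();pickle.dump((c,s,st),open("c5.pkl","wb"));go([.477,.3139,.2],75.2)
P=pts(c)
m=(P[...,2]>.070)&(P[...,2]<.085)&(np.hypot(P[...,0]-.49,P[...,1]+.196)<.03);Q=P[m]
print("stopper top",m.sum(),np.percentile(Q[:,2],[5,50,95]),cv2.minEnclosingCircle(Q[:,:2].astype(np.float32)*1000))
B=P[(abs(P[...,2]-.045)<.003)&(c["img"].min(-1)>80)];r=cv2.minAreaRect(B[:,:2].astype(np.float32)*1000);print("block",r)
Pb=pts(s);v,u=np.where((Pb[...,2]>.07)&(np.hypot(Pb[...,0]-.49,Pb[...,1]+.196)<.02)&(Pb[...,2]<.085));print(len(u),Pb[v,u].mean(0),Pb[v,u,2].max())
cv2.imwrite("pics/m5.png",np.hstack([c["img"],cv2.resize(s["img"][150:210,270:350],(288,216)).copy() if 0 else cv2.copyMakeBorder(cv2.resize(s["img"][150:210,270:350],(280,210)),0,174,0,0,0)]))
```

```text
pos [ 0.489  -0.201   0.2034] yaw 83.81 dp [51.06 -6.74  0.39] spin 8.61 t 10.1 F [ 0.3  0.5 -0.2] gap 0.0852
stopper top 461 [0.07369626 0.07662075 0.07780795] ((490.2369689941406, -196.68524169921875), 12.754888534545898)
block ((483.9854736328125, -241.05029296875), (150.030517578125, 80.0767822265625), 83.58008575439453)
27 [ 0.49063365 -0.19394445  0.07409819] 0.07667677900216474
```

View pics/m5.png

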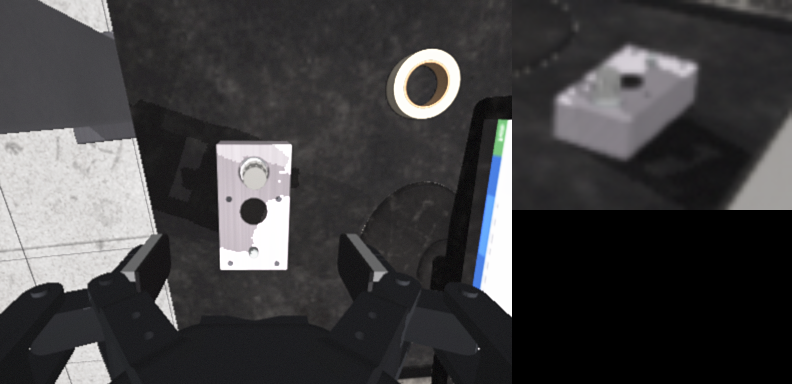

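The stopper is home and upright at (254,175), top about 76 mm; the pad is at (253,211) and the pin at (253,252). I go to the plate, swinging round the tower's front.

play_rows(series=[{"dp":[3.91,-1.12,0],"spin":0,"fingers":0},{"dp":[3.91,-1.12,0],"spin":0,"fingers":0},{"dp":[3.91,-1.12,0],"spin":0,"fingers":0},{"dp":[3.91,-1.12,0],"spin":0,"fingers":0},{"dp":[3.91,-1.12,0],"spin":0,"fingers":0},{"dp":[3.91,-1.12,0],"spin":0,"fingers":0},{"dp":[3.91,-1.12,0],"spin":0,"fingers":0},{"dp":[3.91,-1.12,0],"spin":0,"fingers":0}])

```text
time_s: 10.85
position: [0.4331, 0.1209, 0.2033]
eef_rot: [0.744, 0.668, -0.001, -0.001]
wrist_force: [1.7, -0.4, 0.0]
finger_gap: 0.0853
grasp_force: 0.0
```

play_rows(series=[{"dp":[3.91,-1.12,0],"spin":0,"fingers":0},{"dp":[3.91,-1.12,0],"spin":0,"fingers":0},{"dp":[3.0,1.08,0],"spin":0,"fingers":0},{"dp":[3.0,1.08,0],"spin":0,"fingers":0},{"dp":[3.0,1.08,0],"spin":0,"fingers":0},{"dp":[3.0,1.08,0],"spin":0,"fingers":0},{"dp":[0,0,0],"spin":8.59,"fingers":0},{"dp":[0,0,0],"spin":0,"fingers":0}])

```text
time_s: 11.65
position: [0.4757, 0.3144, 0.2027]
eef_rot: [0.793, 0.61, -0.001, -0.0]
wrist_force: [0.3, -0.1, 0.2]
finger_gap: 0.0852
grasp_force: 0.0
```

Run:
```python
from h import *
import pickle
c,s,st=pickle.load(open("c5.pkl","rb"))
g=cv2.cvtColor(c["img"],cv2.COLOR_BGR2GRAY)
m=(g[195:228,238:270]<60).astype(np.uint8);n,l,S,C=cv2.connectedComponentsWithStats(m)
i=1+np.argmax(S[1:,4]);print("pad",C[i]+[238,195],ray(c,*(C[i]+[238,195]),.049))
print("pin",ray(c,253,251,.055),"stop",ray(c,254.5,176,.076))
cv2.imwrite("pics/none.png",g)
c=env.capture("wrist");st=env.state();pickle.dump((c,st),open("c6.pkl","wb"));go([.477,.3139,.2],75.2)
P=pts(c)
for n,(z0,z1) in dict(handle=(.049,.058),plate=(.009,.019)).items():
    m=((P[...,2]>z0)&(P[...,2]<z1)&(np.hypot(P[...,0]-.475,P[...,1]-.314)<.1)).astype(np.uint8)
    n_,l,S,C=cv2.connectedComponentsWithStats(m);k=1+np.argmax(S[1:,4])
    r=cv2.minAreaRect(P[l==k][:,:2].astype(np.float32)*1000);print(n,S[k],r)
w=c["img"].copy();cv2.imwrite("pics/m6.png",w)
```

```text
pad [253.11952191 210.7749004 ] [ 0.48405956 -0.24061523  0.049     ]
pin [ 0.47878927 -0.28723192  0.055     ] stop [ 0.49054203 -0.1948505   0.076     ]
pos [0.4756 0.314  0.203 ] yaw 75.39 dp [0.03 0.14 0.3 ] spin 0.19 t 11.7 F [ 0.5  0.7 -0.8] gap 0.0853
handle [244 161  15  33 481] ((471.8650817871094, 315.41375732421875), (34.950340270996094, 15.187272071838379), 75.1133041381836)
plate [ 223  106   57  123 4913] ((471.58538818359375, 314.654541015625), (149.4654541015625, 64.10879516601562), 75.40350341796875)
```

play_rows(series=[{"dp":[0,-0.4,3],"spin":0.2,"fingers":0},{"dp":[0,0,4],"spin":0,"fingers":0},{"dp":[0,0,4],"spin":0,"fingers":0},{"dp":[0,0,3],"spin":0,"fingers":0},{"dp":[0,0,0],"spin":0,"fingers":0},{"dp":[0,0,0],"spin":0,"fingers":0}])

```text
time_s: 12.3
position: [0.4724, 0.3149, 0.0648]
eef_rot: [0.793, 0.61, -0.0, -0.0]
wrist_force: [0.3, 0.5, 0.4]
finger_gap: 0.0853
grasp_force: 0.0
```

Run:
```python
from h import *
go([.4717,.315,.019],75.2)
```

```text
pos [0.4724 0.3149 0.0648] yaw 75.13 dp [-0.   -0.07  4.58] spin -0.07 t 12.3 F [0.3 0.5 0.4] gap 0.0853
```

play_rows(series=[{"dp":[0,-0.05,2],"spin":0,"fingers":0},{"dp":[0,0,1.5],"spin":0,"fingers":0},{"dp":[0,0,1],"spin":0,"fingers":0},{"dp":[0,0,0],"spin":0,"fingers":0},{"dp":[0,0,0],"spin":0,"fingers":255},{"dp":[0,0,0],"spin":0,"fingers":255},{"dp":[0,0,0],"spin":0,"fingers":255},{"dp":[0,0,0],"spin":0,"fingers":255}])

```text
time_s: 13.1
position: [0.472, 0.3155, 0.0197]
eef_rot: [0.793, 0.609, 0.0, 0.0]
wrist_force: [-0.1, -0.0, -0.0]
finger_gap: 0.0282
grasp_force: 0.0
```

play_rows(series=[{"dp":[0,0,0],"spin":0,"fingers":255},{"dp":[0,0,0],"spin":0,"fingers":255},{"dp":[0,0,0],"spin":0,"fingers":255},{"dp":[0,0,0],"spin":0,"fingers":255}])

```text
time_s: 13.5
position: [0.4721, 0.3155, 0.0197]
eef_rot: [0.793, 0.609, 0.0, 0.0]
wrist_force: [-0.4, -0.7, 5.5]
finger_gap: 0.0152
grasp_force: 59.4
```

play_rows(series=[{"dp":[0,0,-1],"spin":0,"fingers":255},{"dp":[0,0,-4],"spin":0,"fingers":255},{"dp":[0,0,-5],"spin":0,"fingers":255},{"dp":[0,0,-4],"spin":0,"fingers":255},{"dp":[0,0,-1],"spin":0,"fingers":255},{"dp":[0,0,0],"spin":-8.5,"fingers":255},{"dp":[0,0,0],"spin":0,"fingers":255},{"dp":[0,0,0],"spin":0,"fingers":255}])

```text
time_s: 14.3
position: [0.4713, 0.3151, 0.1684]
eef_rot: [0.747, 0.665, -0.001, -0.0]
wrist_force: [-0.4, 0.7, -2.2]
finger_gap: 0.0149
grasp_force: 58.9
```

Run:
```python
from h import *
import pickle
go([.472,.3155,.17],83.7)
c,s,st=pickle.load(open("c5.pkl","rb"))
P=pts(c);np.set_printoptions(linewidth=200)
g=cv2.cvtColor(c["img"],cv2.COLOR_BGR2GRAY)
print(g[240:264,243:265]);print((P[240:264,243:265,2]*1000).round().astype(int))
k=c=env.capture("wrist");s=env.capture("scene");pickle.dump((k,s,env.state()),open("c7.pkl","wb"))
st=env.state();R=Ro.from_quat(st["eef_rot"]).as_matrix();T=(pts(k)-st["position"])@R*1000
for n,(z0,z1) in dict(handle=(-40,-30),plate=(3,9)).items():
    m=(T[...,2]>z0)&(T[...,2]<z1)&(abs(T[...,0])<90)&(abs(T[...,1])<40);print(n,m.sum(),cv2.minAreaRect(T[m][:,:2].astype(np.float32)),np.percentile(T[m],[1,50,99],axis=0).round(1).tolist())
```

```text
pos [0.4713 0.3151 0.1684] yaw 83.3 dp [ 0.05  0.06 -0.16] spin -0.4 t 14.3 F [-0.4  0.7 -2.2] gap 0.0149
[[197 199 196 196 198 196 195 199 196 209 255 255 255 254 254 254 254 254 254 254 254 254]
 [198 200 197 196 197 196 194 197 197 205 252 255 255 254 254 254 254 254 254 254 254 254]
 [196 198 196 196 198 193 195 197 197 196 231 255 255 254 254 254 254 254 254 254 254 254]
 [197 198 195 194 198 195 193 198 196 202 219 254 255 254 254 254 254 254 254 254 254 254]
 [197 197 197 195 198 194 195 196 205 248 254 255 255 255 254 254 254 254 254 254 254 254]
 [196 196 196 195 198 194 195 196 209 255 255 255 255 255 255 254 254 254 254 254 254 254]
 [196 198 196 194 197 195 195 185 171 212 221 227 233 253 255 255 254 254 254 254 254 254]
 [196 196 195 195 198 195 176 144 120 111 108 110 120 180 243 255 254 254 254 254 254 254]
 [194 195 196 194 199 190 146 105  94  94  99 101  96 105 167 254 255 254 254 254 254 254]
 [193 193 195 194 196 180 126  95 101 112 150 163 139 109 117 236 255 254 254 254 254 254]
 [205 207 206 197 195 163 115 112 135 150 197 216 201 177 134 206 254 255 254 254 25
[... 3028 characters left out ...]
  46  45  47  46  46  46  45  45  44  44  46  44  46  46  46  46  46  46]
 [ 46  46  46  45  45  46  45  46  46  45  45  46  46  43  45  46  45  46  46  46  45  45]
 [ 45  46  45  45  46  46  46  45  47  47  46  46  48  46  45  46  45  45  44  45  45  45]
 [ 45  46  45  46  45  46  46  45  45  47  46  45  45  46  45  46  45  45  44  46  46  46]]
handle 3368 ((1.8408770561218262, -3.7566490173339844), (38.412017822265625, 36.662353515625), 29.22593879699707) [[-17.3, -14.1, -38.9], [3.4, -0.9, -34.8], [16.7, 12.5, -30.4]]
plate 10955 ((7.920814514160156, -0.8611412048339844), (64.43923950195312, 131.72804260253906), 89.9719467163086) [[-54.8, -32.4, 3.6], [32.4, -0.6, 5.0], [73.3, 30.8, 7.2]]
```

Run:
```python
from h import *
import pickle
c,s,st=pickle.load(open("c5.pkl","rb"));P=pts(c)
Z=P[246:262,245:262].reshape(-1,3);Z=Z[(Z[:,2]>.0535)&(Z[:,2]<.06)]
print("pin pts",Z.mean(0),cv2.minEnclosingCircle(Z[:,:2].astype(np.float32)*1000),"ray",ray(c,253.3,253.7,.055))
B=P[(abs(P[...,2]-.0455)<.003)&(c["img"].min(-1)>80)&(np.hypot(P[...,0]-.484,P[...,1]+.241)<.1)]
R=Ro.from_euler("z",6.4,degrees=True).as_matrix()
b=(B-[.484,-.241,0])@R.T*1000;print("block frame pct",np.percentile(b,[.2,1,50,99,99.8],axis=0).round(1).tolist())
a,_=pickle.load(open("c0.pkl","rb"));P=pts(a);Z=P[205:235,345:375].reshape(-1,3);Z=Z[(Z[:,2]>.051)&(Z[:,2]<.06)];print("top cam pin",len(Z),Z.mean(0))
k,s,st=pickle.load(open("c7.pkl","rb"));R=Ro.from_quat(st["eef_rot"]).as_matrix();T=(pts(k)-st["position"])@R*1000
g=k["img"];m=(T[...,2]>2)&(T[...,2]<9)&(abs(T[...,1])<40)&(T[...,0]<90)&(T[...,0]>20)
Q=T[m];
for x0 in(25,40,55,68):
    q=Q[abs(Q[:,0]-x0)<3];print(x0,q[:,1].min().round(1),q[:,1].max().round(1))
q=Q[abs(Q[:,1])<10];h=np.sort(q[:,0]);d=np.diff(h);i=np.argmax(d);print("window x",h[i],h[i+1],"end",h[-5:])
```

```text
pin pts [ 0.47840452 -0.29001261  0.05536625] ((478.5479736328125, -290.6339416503906), 5.952277183532715) ray [ 0.47875565 -0.29069082  0.055     ]
block frame pct [[-39.9, -74.5, 43.5], [-39.3, -73.4, 44.0], [-0.2, 3.7, 45.7], [39.4, 74.6, 47.5], [39.9, 74.9, 48.3]]
top cam pin 14 [ 0.48034616 -0.28834815  0.05434037]
25 -32.9 31.0
40 -32.6 31.2
55 -33.1 31.2
68 -32.9 31.3
window x 24.45209652077998 62.99208557329643 end [73.70891705 73.74672749 73.7567838  73.77243458 73.78953173]
```

play_rows(series=[{"dp":[-3.0,-0.95,0],"spin":0,"fingers":255},{"dp":[-3.0,-0.95,0],"spin":0,"fingers":255},{"dp":[-3.0,-0.95,0],"spin":0,"fingers":255},{"dp":[-3.0,-0.95,0],"spin":0,"fingers":255},{"dp":[-3.64,0.4,0],"spin":0,"fingers":255},{"dp":[-3.64,0.4,0],"spin":0,"fingers":255},{"dp":[-3.64,0.4,0],"spin":0,"fingers":255},{"dp":[-3.64,0.4,0],"spin":0,"fingers":255}])

```text
time_s: 15.2
position: [0.4197, 0.0526, 0.1691]
eef_rot: [0.747, 0.665, -0.0, -0.0]
wrist_force: [0.6, 0.1, -2.0]
finger_gap: 0.0148
grasp_force: 59.0
```

play_rows(series=[{"dp":[-3.64,0.4,0],"spin":0,"fingers":255},{"dp":[-3.64,0.4,0],"spin":0,"fingers":255},{"dp":[-3.52,1.48,0],"spin":0,"fingers":255},{"dp":[-3.52,1.48,0],"spin":0,"fingers":255},{"dp":[-3.52,1.48,0],"spin":0,"fingers":255},{"dp":[-3.52,1.48,0],"spin":0,"fingers":255},{"dp":[-3.52,1.48,0],"spin":0,"fingers":255},{"dp":[-3.52,1.48,0],"spin":0,"fingers":255}])

```text
time_s: 16.0
position: [0.4842, -0.2407, 0.1688]
eef_rot: [0.747, 0.665, -0.0, -0.0]
wrist_force: [0.4, -0.3, -0.5]
finger_gap: 0.0152
grasp_force: 59.0
```

play_rows(series=[{"dp":[0,0,2],"spin":0,"fingers":255},{"dp":[0,0,1],"spin":0,"fingers":255},{"dp":[0,0,0],"spin":0,"fingers":255},{"dp":[0,0,0],"spin":0,"fingers":255},{"dp":[0,0,0],"spin":0,"fingers":255}])

```text
time_s: 16.5
position: [0.4845, -0.2388, 0.14]
eef_rot: [0.746, 0.666, 0.0, 0.0]
wrist_force: [0.2, -0.7, -1.5]
finger_gap: 0.0151
grasp_force: 59.0
```

Run:
```python
from h import *
import pickle
go([.485,-.2399,.085],83.6)
k=env.capture("wrist");go([.485,-.2399,.085],83.6);st=env.state();R=Ro.from_quat(st["eef_rot"]).as_matrix();P=pts(k);T=(P-st["position"])@R*1000
Q=T[(abs(T[...,2]-5.5)<3)&(abs(T[...,1])<45)&(T[...,0]<90)&(T[...,0]>20)]
r=Q[(Q[:,0]>24)&(Q[:,0]<70)];print("plate y",r[:,1].min(),r[:,1].max(),"end",np.sort(Q[:,0])[-5:])
S=P[(P[...,2]>.072)&(P[...,2]<.08)&(np.hypot(P[...,0]-.49,P[...,1]+.196)<.025)];print("stopper",len(S),S.mean(0))
cv2.imwrite("pics/m8.png",k["img"])
```

```text
pos [ 0.4845 -0.2388  0.14  ] yaw 83.55 dp [-0.1   0.06  5.5 ] spin -0.05 t 16.5 F [ 0.2 -0.7 -1.5] gap 0.0151
pos [ 0.4845 -0.2389  0.1401] yaw 83.55 dp [-0.09  0.06  5.51] spin -0.05 t 16.6 F [-0.1 -0.2 -1.7] gap 0.0153
plate y -33.1882819820914 31.54448603487727 end [73.99232779 73.99762409 74.00052034 74.00199225 74.02049372]
stopper 838 [ 0.49034226 -0.19652963  0.07657173]
```

play_rows(series=[{"dp":[-0.1,0.06,1.5],"spin":0,"fingers":255},{"dp":[0,0,1.5],"spin":0,"fingers":255},{"dp":[0,0,1.5],"spin":0,"fingers":255},{"dp":[0,0,1],"spin":0,"fingers":255},{"dp":[0,0,0.5],"spin":0,"fingers":255},{"dp":[0,0,0],"spin":0,"fingers":255},{"dp":[0,0,0],"spin":0,"fingers":255}])

```text
time_s: 17.25
position: [0.485, -0.2404, 0.0799]
eef_rot: [0.746, 0.666, 0.0, 0.0]
wrist_force: [-0.5, -0.4, -2.2]
finger_gap: 0.0155
grasp_force: 59.2
```

Run:
```python
from h import *
import pickle
k=env.capture("wrist");s=env.capture("scene");go([.485,-.2399,.0795],83.6)
q=s["img"][135:215,265:365]
cv2.imwrite("pics/m9.png",np.hstack([k["img"][100:384,130:390],cv2.resize(q,(355,284),interpolation=cv2.INTER_CUBIC)]))
```

```text
pos [ 0.485  -0.2404  0.0799] yaw 83.52 dp [ 0.05 -0.01  0.04] spin -0.08 t 17.4 F [ 0.2 -0.6 -1.7] gap 0.0153
```

View pics/m9.png

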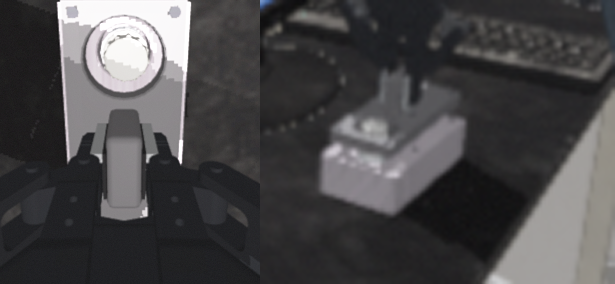

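The left panel shows the window ring round the stopper at (125,55), with the stopper clear inside it. The right panel shows the plate level over the block. I lower it onto the pin in small steps.

play_rows(series=[{"dp":[0.05,0,0.3],"spin":0,"fingers":255},{"dp":[0,0,0.3],"spin":0,"fingers":255},{"dp":[0,0,0.2],"spin":0,"fingers":255},{"dp":[0,0,0],"spin":0,"fingers":255},{"dp":[0,0,0],"spin":0,"fingers":255}])

```text
time_s: 17.85
position: [0.4847, -0.2397, 0.0712]
eef_rot: [0.746, 0.666, -0.0, -0.0]
wrist_force: [-0.3, -0.2, -1.6]
finger_gap: 0.0152
grasp_force: 59.2
```

The underside is about 3 mm below the pin tip with no resistance, so the plate is on the pin. I press on towards flat.

play_rows(series=[{"dp":[0,0,0.2],"spin":0,"fingers":255},{"dp":[0,0,0.2],"spin":0,"fingers":255},{"dp":[0,0,0.1],"spin":0,"fingers":255},{"dp":[0,0,0],"spin":0,"fingers":255},{"dp":[0,0,0],"spin":0,"fingers":255}])

```text
time_s: 18.35
position: [0.4849, -0.2398, 0.0666]
eef_rot: [0.746, 0.666, 0.0, 0.0]
wrist_force: [-0.6, -0.3, 4.4]
finger_gap: 0.0153
grasp_force: 60.1
```

play_rows(series=[{"dp":[0,0,0.1],"spin":0,"fingers":255},{"dp":[0,0,0.1],"spin":0,"fingers":255},{"dp":[0,0,0],"spin":0,"fingers":255},{"dp":[0,0,0],"spin":0,"fingers":255}])

```text
time_s: 18.75
position: [0.4849, -0.2398, 0.0648]
eef_rot: [0.746, 0.666, 0.0, 0.0]
wrist_force: [-2.2, 0.9, 6.9]
finger_gap: 0.0151
grasp_force: 60.4
```

play_rows(series=[{"dp":[0,0,0.1],"spin":0,"fingers":255},{"dp":[0,0,0],"spin":0,"fingers":255},{"dp":[0,0,0],"spin":0,"fingers":255}])

```text
time_s: 19.05
position: [0.4849, -0.2398, 0.0647]
eef_rot: [0.746, 0.666, 0.0, 0.0]
wrist_force: [-6.8, 3.1, 19.0]
finger_gap: 0.0152
grasp_force: 62.2
```

Hard contact at the flat height. A numerical flatness check, then hand in.

play_rows(series=[{"dp":[0,0,0.05],"spin":0,"fingers":255},{"dp":[0,0,0],"spin":0,"fingers":255},{"dp":[0,0,0],"spin":0,"fingers":255}])

```text
time_s: 19.35
position: [0.4849, -0.2398, 0.0646]
eef_rot: [0.746, 0.666, 0.0, 0.0]
wrist_force: [-8.0, 4.0, 26.4]
finger_gap: 0.0152
grasp_force: 63.3
```

Run:
```python
from h import *
k=env.capture("wrist");go([.485,-.2399,.0645],83.6);P=pts(k);st=env.state()
R=Ro.from_quat(st["eef_rot"]).as_matrix();T=(P-st["position"])@R*1000
m=(abs(P[...,2]-.059)<.005)&(abs(T[...,1])<30)&(T[...,0]<73)&(T[...,0]>-60)
Q=T[m];A=np.c_[Q[:,:2],np.ones(len(Q))];Zw=P[m][:,2]*1000
o=np.linalg.lstsq(A,Zw,rcond=None)[0];print("plane tilt deg",np.degrees(o[:2]).round(2),"z0",o[2].round(2),len(Q),np.ptp(Q[:,0]))
S=P[(P[...,2]>.072)&(P[...,2]<.08)&(np.hypot(P[...,0]-.49,P[...,1]+.196)<.025)];print("stopper",len(S),S.mean(0))
```

```text
pos [ 0.4849 -0.2398  0.0647] yaw 83.53 dp [-0.    0.01  0.02] spin -0.07 t 19.4 F [-8.1  4.2 25.9] gap 0.0152
plane tilt deg [ 0.06 -0.03] z0 59.64 9854 131.09564626973489
stopper 1961 [ 0.4904765  -0.19645285  0.07657223]
```

The plate is flat (tilt under 0.1°, top at about 59 mm) and the stopper is still home.

```bash
python3 -c "
from station import env
print(env.hand_in())"
```

```text
the job is handed in; nothing more can be done
None
```

The job is handed in at about 19 s: the stopper is home and upright in the vial, and the plate is on the pin, held pressed flat on the block at about 26 N; the bystanders were never touched.

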